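# Lock the thread cone on its spindle with a hairpin clip

### The job

Lock the cream thread cone on its stand: pick up the hairpin spring clip by its black grip and push it sideways, mouth first, over the narrow neck on top of the spindle (between the washer and the head) until it snaps past its bulges and the neck sits in the seat. The spindle first slides back loosely to a hidden stop, so push by feel, with no more than about 14 N; then release the clip, leave it hanging there, and leave the other things on the table alone.

Things in the scene. Friction and masses are not known exactly. Their poses are not given: they have to be found in the camera images.
- clip: hairpin spring clip lying flat, 86 mm long, 26 wide at the shoulder and arm tips, 100 to 135 g (steel core). Origin: middle of the black grip's underside; +x runs from grip to open mouth, +z up. Grip 26 long (x -14 to +12 mm) x 14 wide x 18 high, to be taken across its 14 mm; shoulder 26 wide, 9 high to x = 21. A fixed nose 9 wide, 5 high reaches x = 40 and is the stop. Two 5 mm wire arms, 0.5 to 5.5 mm above the underside
- clip_seat (a point): seat between the arms, at x = 45.5, y = 0, z = 3 mm in the clip's frame; inner width 11 mm. When snapped on, the 10 mm neck has 1.5 mm of play along x here: its axis lies between x = 45 (against the nose) and 46.5 mm (against the bulges); while it is still being pushed hard the parts give and the axis can stand up to 6 mm nearer the grip
- clip_bulge (a point): between the two inward bulges of the sprung arms, at x = 52.5, y = 0, z = 3 mm in the clip's frame; inner width only 4.4 mm. The 10 mm neck must spread them: the push climbs to roughly 6 to 10 N depending on friction, then drops suddenly as they snap past
- clip_mouth (a point): middle of the flared open mouth at the arms' tips, x = 69, y = 0, z = 3 mm in the clip's frame; inner width 16 mm
- spindle: spindle of a fixed thread stand (dark steel base 136 x 90 mm, 14 high, two low rails, top at 23 mm). Origin on the spindle's axis at table height; +x points away from the robot, turned by up to 25 degrees: push the clip on along it. Under about 1.5 N the spindle slides back along +x, 2 to 24 mm from where it starts, until it meets a hidden stop: how far differs each time and must be felt
- spindle_neck (a point): centre of the spindle's neck, on its upright axis, 133.5 mm above the table. Steel neck 10 mm in diameter, 11 high, between a washer (32 mm diameter, 3 thick, top at 128 mm) and a domed head (24 mm diameter, underside at 139, top at 148 mm). Below, the cream thread cone, 62 mm wide at its foot, 98 high; it moves with the spindle
- buffer (a joint): squeeze of the rubber buffer on the hidden stop, m: 0 until the spindle has reached the stop, then 1 mm for each 4 N of push along the spindle's +x; springs back when eased off. Over 0.0035 (14 N) is too much
- cone_orange: bystander: orange thread cone, 62 mm wide at the foot, 98 mm high, origin under its centre
- tape_measure: bystander: teal tape measure, 64 x 80 x 25 mm, origin under its centre
- beeswax: bystander: yellow round cake of wax, 48 mm across, 16 mm high, origin under its centre

How it is judged:
On the way, in this order (a step that is already met when the one before it is completed fails the run):
1. the clip is picked up: held by the fingers, clear of the table (height (world z) of clip above 0.05 m and contact force between the fingers and clip above 1 N), for 0.1 s.
2. the clip has snapped onto the neck: the neck lies behind the bulges, in the seat (x of spindle_neck in the frame of clip between 0.04 and 0.0485 m and y of spindle_neck in the frame of clip between -0.004 and 0.004 m and z of spindle_neck in the frame of clip between -0.0025 and 0.0085 m), for 0.1 s.
At the end, for the whole second after the job is handed in: the neck's axis is in the clip's seat (40 to 48.5 mm from the clip's origin along the clip, within 4 mm of its middle line, arms between washer and head), the clip within 25 degrees of level, at rest and released, the buffer no longer squeezed (under 1 mm) (all of step 2 and angle between clip's own z axis and vertical below 0.45 rad and linear speed of clip below 0.02 m/s and value of joint buffer below 0.001 m and contact force between the fingers and clip below 0.1 N); the robot touches nothing.
It fails at once if the clip is pushed against the spindle with more than 14 N (buffer squeezed over 3.5 mm) (value of joint buffer above 0.0035 m).
It fails at once if a bystander is moved more than 20 mm (distance of any of cone_orange, tape_measure, beeswax from where it was at the start of the episode above 0.02 m).
It also fails if it takes over 64 s, if anything falls off the work surface, if the arm or the gripper's body presses on something with over 40 N, if the wrist force passes 120 N, or if a joint passes its speed limit or range.

### The arm

A 6-joint arm with a two-finger parallel gripper is mounted at the origin on a cart in front of the work surface, level with it; the furniture and walls round the work are solid. World frame = base frame: x ahead of the robot, y to its left, z up, the work surface at z = 0. Lengths are in m, angles in rad, forces in N, time in s.
With the tool pointing down it reaches from about 0.4 to 0.825 m from the base axis. Payload 7 kg.
Tool frame: the origin (TCP) lies midway between the tips of the shut fingers; the grasp point (between the pads) lies hold_point_z behind it (hold_point_z is the distance from the TCP to the grasp point, in m); z points along the fingers, y is the line along which they close (so a half turn about z gives the same grasp; the last joint's range is limited). The gripper opens to 88 mm and grips with 3 to 60 N. Pads are 19 mm wide; open, the fingers measure 130 mm over their backs; the gripper's body (78 mm by 193 mm) begins 47 mm behind the grasp point.
Start: joints at [1.434, 0.359, 0.012, 0, -1.224, -0.288], TCP at [0.278, 0.615, 0.227] pointing down, gripper open.
Joint ranges: [-3.07, 3.07], [-1.43, 2.12], [-1.02, 1.25], [-3.03, 1.67], [-3.05, -0], [-3.03, 3.03]. Speed limits (rad/s): [2.39, 2.39, 3.01, 3.14, 3.14, 3.14].

### API

Orientations are given as [roll, pitch, yaw] about the fixed x, y, z axes, in that order (R = Rz(yaw) Ry(pitch) Rx(roll)).
In Python, from station import * gives the robot as it stands.
- The arm moves only by the tool apply_moves, never from a script. Its argument "steps" is a list of rows, each an object with "translation": the shift along the world's x, y, z scaled (see below), a list of three; "rotation": the turn, a rotation vector about the world's x, y, z scaled (see below), a list of three. A call has exactly 10 rows; each row is the pose to reach, as a shift and turn from the pose commanded when the call began; what a row does not reach only later rows make up. The controller multiplies each number of a shift by 250 mm and each number of a turn by 30 degrees. A row lasts 1/12 s, in which the tool goes at most 41.7 mm and 7.16 degrees, less where a joint would pass 70% of its speed; a pose out of reach is approached as far as the arm can. A call with a number of a shift or a turn outside -1 to 1 is refused whole. A call with a gripper value outside its range is refused whole. "jaw" is the closure, from -1 (fully open) to 1 (shut), so that 0 is half open, set as the call begins (left out, the last holds). The fingers move at their own pace and stop on an object; "newtons" is the grip in N (left out, the last holds). Time passes only in rows, so rows that repeat a pose let the fingers close, or fill a call up. It gives the time, the measured TCP pose, the force, the opening and the grip force at its end, in the units of the state.
- get_state(): the state, without advancing time (a new reading comes with each control period).
- grab_frame(name): name is "side" or "top" or "wrist"; returns the picture (384x512x3 uint8, blue, green, red); there is no depth.
- camera_model(name): a dict with "fx", "fy", "cx", "cy" (pixels), "xyz" and "rotation" of the camera in the world. Camera axes: x right, y down, z forward; pixel columns grow to the right and rows downward; lengths in m; the calibration is good to about 2 mm. A picture is of the moment at which its call begins: read the wrist's pose just before it. camera_model takes no time and is no camera call; for the wrist camera it gives the pose at the moment of the call.
- job_done(): hands the job in; it is judged then, once.
The state is a dict: "t": time; "q": joint angles; "qd": joint speeds; "joint_efforts": joint torques, N m; "eef_pos": TCP position; "ee_rot": TCP orientation; "force": force on the tool from outside, world axes, zero at the start; "moment": the same for the moment, N m; "width": finger opening in m; "gripper_force": force on a finger pad.
Only numpy, scipy, OpenCV 4.12 (cv2) and the standard library are available. Lean on these libraries where they do the work, as an engineer would, in place of code of your own. Each camera call takes 0.05 s, during which the arm holds its last target. There are 200 camera calls.

## Working session

There is one attempt and no reset: what is moved stays moved. The work goes in short steps, Python scripts to look and compute and a tool call to move; the robot and the scene stay as the last step left them, time stands still between calls to the robot, and variables do not carry over. Pictures are saved under pics/ and viewed, at most 10 in all, crops included, and the job is handed in when it is done.

Besides the shell and the picture viewer there is one more tool, called as name([rows], argument=value, ...), one row to a line, values as JSON. apply_moves: Moves the arm, as the interface text tells. Shifts and turns lie within -1 to 1; 1 stands for 250 mm of shift or 30 degrees of turn. Its arguments: {"type":"object","properties":{"steps":{"type":"array"},"jaw":{"type":"number"},"newtons":{"type":"number"}},"required":["steps"]}

```bash
mkdir -p pics; python3 - <<'E'
from station import *
import cv2,numpy as np
s=get_state();print({k:np.round(v,3).tolist() for k,v in s.items()})
for n in("top","side"):
    cv2.imwrite(f"pics/{n}0.png",grab_frame(n))
    print(n,{k:np.round(v,4).tolist() for k,v in camera_model(n).items()})
a=cv2.imread("pics/top0.png");b=cv2.imread("pics/side0.png")
E
```

```text
{'t': 0.0, 'q': [1.434, 0.359, 0.011, -0.0, -1.224, -0.288], 'qd': [0.0, -0.0, 0.0, 0.001, 0.001, -0.002], 'joint_efforts': [-0.001, -58.272, 29.305, 6.997, 0.007, -0.0], 'eef_pos': [0.278, 0.615, 0.226], 'ee_rot': [3.14, -0.0, -0.425], 'force': [0.556, 0.214, 0.362], 'moment': [0.037, -0.023, -0.023], 'gripper_force': 0.0, 'width': 0.088}
top {'fx': 379.3227, 'fy': 379.3227, 'cx': 255.0268, 'cy': 197.126, 'xyz': [0.437, 0.3128, 0.9575], 'rotation': [-3.0122, -0.0133, -1.5847]}
side {'fx': 374.9979, 'fy': 374.9979, 'cx': 256.5774, 'cy': 184.6176, 'xyz': [0.4638, 0.9472, 0.6889], 'rotation': [-2.3003, 0.0141, -2.9792]}
```

View pics/top0.png

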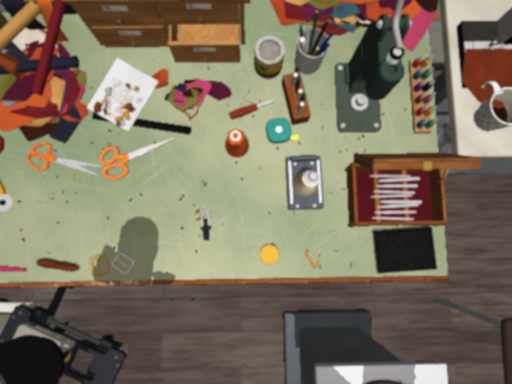

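View pics/side0.png

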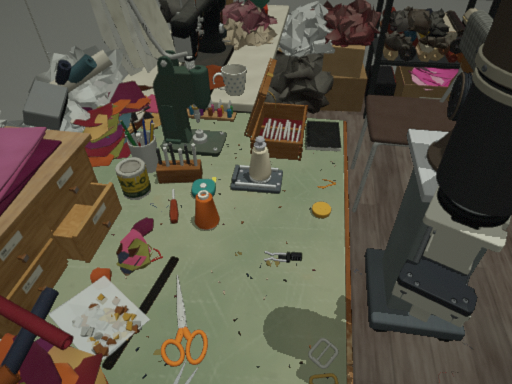

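The top view shows the clip at about (207,222) with its grip down and mouth up, the stand at (305,182), the orange cone at (236,143), the tape at (279,130) and the wax at (270,254). The side view shows the clip at (285,257) and the spindle head at (260,145). Next I'll measure them.

```bash
cat > h.py <<'E'
from station import *
import cv2,numpy as np
from scipy.spatial.transform import Rotation as R
def ray(c,u,v):
    d=R.from_euler('xyz',c['rotation']).as_matrix()@np.array([(u-c['cx'])/c['fx'],(v-c['cy'])/c['fy'],1])
    return np.array(c['xyz']),d
def plane(c,u,v,z):
    o,d=ray(c,u,v);return o+d*(z-o[2])/d[2]
def proj(c,p):
    q=R.from_euler('xyz',c['rotation']).as_matrix().T@(np.array(p)-c['xyz']);return np.array([c['fx']*q[0]/q[2]+c['cx'],c['fy']*q[1]/q[2]+c['cy']])
def tri(a,b):
    (o,d),(p,e)=a,b
    s=np.linalg.lstsq(np.c_[d,-e],p-o,rcond=None)[0]
    x,y=o+s[0]*d,p+s[1]*e;return (x+y)/2,np.linalg.norm(x-y)
E
python3 - <<'E'
from h import *
a=cv2.imread("pics/top0.png");b=cv2.imread("pics/side0.png")
f=lambda i,x,y,w,h,k:cv2.resize(i[y:y+h,x:x+w],None,fx=k,fy=k,interpolation=cv2.INTER_CUBIC)
x=np.vstack([np.hstack([f(a,180,195,50,50,6),f(a,275,145,60,75,4)[:300]]),np.hstack([f(b,255,235,60,50,6)[:300,:300],f(b,225,125,60,75,4)[:300]])])
cv2.imwrite("pics/c0.png",x)
c=camera_model("top")
g=a[195:245,180:230].max(2); m=(g<55).astype(np.uint8)
n,l,st,ce=cv2.connectedComponentsWithStats(m)
for i in range(1,n):
    if st[i,4]>15: print("dark",st[i],ce[i]+[180,195],plane(c,*(ce[i]+[180,195]),.018))
hsv=cv2.cvtColor(a,cv2.COLOR_BGR2HSV)
print(a[160:212:6,282:330:6].tolist()[0:9:2])
E
```

```text
dark [23 29  7 15 55] [205.63636364 231.        ] [0.47634291 0.42151453 0.018     ]
[[[155, 193, 190], [138, 135, 133], [77, 73, 71], [72, 69, 65], [73, 68, 64], [90, 85, 85], [194, 192, 194], [147, 184, 179]], [[149, 188, 190], [165, 163, 163], [108, 101, 97], [66, 70, 71], [165, 174, 183], [181, 176, 181], [232, 232, 233], [146, 184, 177]], [[151, 190, 189], [127, 124, 124], [84, 97, 104], [82, 100, 109], [193, 223, 235], [223, 234, 240], [201, 209, 215], [142, 179, 173]], [[151, 189, 183], [93, 92, 89], [111, 105, 100], [110, 107, 105], [111, 118, 123], [111, 106, 101], [155, 152, 154], [134, 171, 162]], [[141, 179, 169], [92, 106, 100], [97, 97, 91], [95, 98, 94], [91, 97, 91], [98, 107, 101], [101, 116, 109], [140, 175, 166]]]
```

View pics/c0.png

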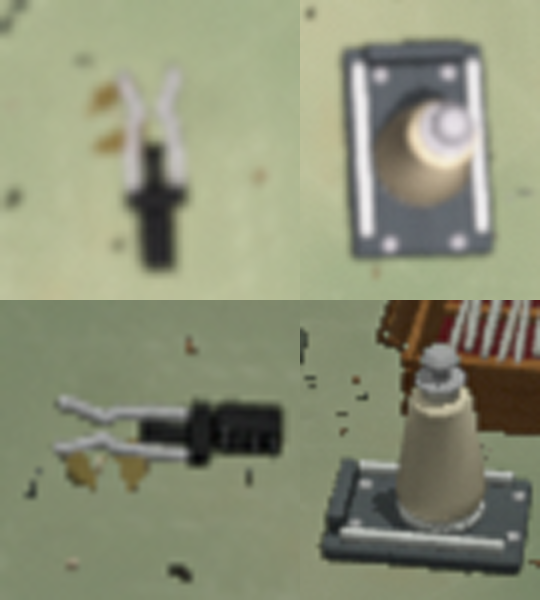

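The crops show the clip's grip centre near top-view pixel (206.3,234.7) and its mouth near (204.7,207.2). The spindle head is at about (313,176) in the top view and (260,140) in the side view. The stand's rails run almost vertically in the top picture.

```bash
python3 - <<'E'
from h import *
c=camera_model("top");s=camera_model("side")
T=lambda x,y:(x/6+180-.4,y/6+195-.4); U=lambda x,y:((x-300)/4+275-.4,y/4+145-.4)
V=lambda x,y:((x-300)/4+225-.4,(y-300)/4+125-.4); W=lambda x,y:(x/6+255-.4,(y-300)/6+235-.4)
g=plane(c,*T(158,240),.018);m=plane(c,*T(148.5,72),.003);b=plane(c,*T(159,271),.009)
print("grip",g,"mouth",m,"dist",np.linalg.norm((m-g)[:2]),"yaw",np.degrees(np.arctan2(*(m-g)[1::-1])))
gs=plane(s,*W(250,430),.012);ms=plane(s,*W(60,427),.003);print("side",gs,ms,np.degrees(np.arctan2(*(ms-gs)[1::-1])))
for p,q in(((356,65),(367,235)),((473,65),(484,230))):
    a=plane(c,*U(*p),.023);d=plane(c,*U(*q),.023);print("rail",a,d,np.degrees(np.arctan2(*(a-d)[1::-1])))
cs=[plane(c,*U(*p),.014) for p in((343,47),(478,45),(492,250),(355,257))];print("corners",np.round(cs,3).tolist())
print("head top plane",plane(c,*U(452,124),.145),"side",plane(s,*V(440,362),.1435), tri(ray(c,*U(452,124)),ray(s,*V(440,360))))
print("washer",plane(c,*U(444,133),.128))
E
```

```text
grip [0.46749693 0.42075897 0.018     ] mouth [0.53843796 0.42667147 0.003     ] dist 0.0711869817090911 yaw 4.764237288650653
side [0.46946659 0.42495564 0.012     ] [0.54038177 0.42742229 0.003     ] 1.9921236178020314
rail [0.64952073 0.21283038 0.023     ] [0.54173633 0.2087195  0.023     ] 2.1841941892823034
rail [0.64872181 0.13898357 0.023     ] [0.54396344 0.13582441 0.023     ] 1.727324665457554
corners [[0.663, 0.22, 0.014], [0.664, 0.134, 0.014], [0.532, 0.13, 0.014], [0.529, 0.216, 0.014]]
head top plane [0.58837487 0.17430796 0.145     ] side [0.58968776 0.17952035 0.1435    ] (array([0.58992137, 0.1735801 , 0.14070558]), np.float64(0.0014689129620713488))
washer [0.58650883 0.17603894 0.128     ]
```

apply_moves([
  {"translation":[0.1,-0.1,0],"rotation":[0,0,0.2]},
  {"translation":[0.76,-0.776,-0.3],"rotation":[0,0,0.927]},
  {"translation":[0.76,-0.776,-0.3],"rotation":[0,0,0.927]},
  {"translation":[0.76,-0.776,-0.3],"rotation":[0,0,0.927]},
  {"translation":[0.76,-0.776,-0.3],"rotation":[0,0,0.927]},
  {"translation":[0.76,-0.776,-0.3],"rotation":[0,0,0.927]},
  {"translation":[0.76,-0.776,-0.3],"rotation":[0,0,0.927]},
  {"translation":[0.76,-0.776,-0.3],"rotation":[0,0,0.927]},
  {"translation":[0.76,-0.776,-0.3],"rotation":[0,0,0.927]},
  {"translation":[0.76,-0.776,-0.3],"rotation":[0,0,0.927]},
], jaw=-0.2, newtons=25)

```text
t: 0.93
eef_pos: [0.4684, 0.4208, 0.1514]
ee_rot: [3.141, 0.0, 0.06]
force: [0.5, 0.3, 1.2]
width: 0.0527
gripper_force: 0.0
```

```bash
python3 - <<'E'
from h import *
import station
print([n for n in dir(station) if n[0]!='_'],getattr(station,'hold_point_z',None))
s=get_state();print({k:np.round(s[k],4).tolist() for k in('t','eef_pos','ee_rot','width','q','force')})
c=camera_model("wrist");i=grab_frame("wrist");cv2.imwrite("pics/w1.png",i)
print({k:np.round(v,4).tolist() for k,v in c.items()},proj(c,[.467,.421,.018]),proj(c,[.538,.426,.003]))
E
```

```text
['Unreachable', 'camera_model', 'get_state', 'grab_frame', 'hold_point_z', 'job_done'] 0.0188
{'t': 0.9333, 'eef_pos': [0.4684, 0.4208, 0.1514], 'ee_rot': [3.1414, 0.0001, 0.0596], 'width': 0.0527, 'q': [1.0414, 0.3407, -0.1943, 0.0, -1.0361, 0.589], 'force': [0.4882, 0.3034, 1.1748]}
{'fx': 324.0083, 'fy': 324.0083, 'cx': 254.112, 'cy': 187.4032, 'xyz': [0.5365, 0.4251, 0.3101], 'rotation': [2.8846, -0.0007, -1.512]} [253.94194073 179.90285562] [253.0357219  100.46737105]
```

View pics/w1.png

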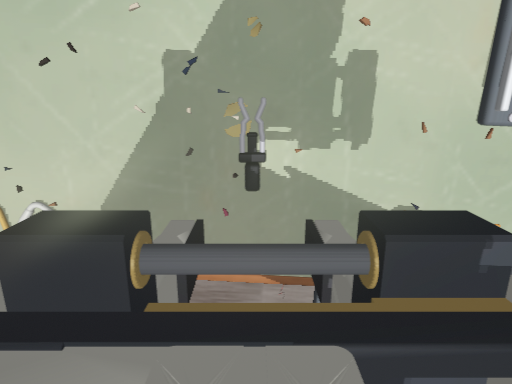

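The wrist view shows the clip with its grip centred near (252,175) and its mouth near (252,99). Its line is almost parallel to the fingers' approach direction.

```bash
python3 - <<'E'
from h import *
c=camera_model("wrist");i=cv2.imread("pics/w1.png")
g=i[80:200,225:285].max(2)
m=(g<48).astype(np.uint8);n,l,st,ce=cv2.connectedComponentsWithStats(m)
k=1+np.argmax(st[1:,4]);print(st[k],i[175,246:260].max(1).tolist())
ys,xs=np.where(l==k)
for y in range(ys.min(),ys.max()+1,3): r=xs[ys==y];print(y+80,r.min()+225,r.max()+225)
y=ys.max()
for Y in (187,169): 
  r=xs[ys==Y-80]; print(Y,plane(c,(r.min()+r.max())/2+225,Y,.018))
print("mouth",plane(c,252,99,.003), "back bottom edge",plane(c,252,ys.max()+80.5,.009),plane(c,252,ys.max()+80.5,.018),plane(c,252,ys.max()+80.5,0))
for Y in(152,161):print("shoulder",plane(c,252,Y,.009))
E
```

```text
Traceback (most recent call last):
ValueError: attempt to get argmax of an empty sequence
```

```bash
python3 - <<'E'
from h import *
c=camera_model("wrist");i=cv2.imread("pics/w1.png")
g=i[80:200,225:285].max(2);print(g.min(),i[175,240:264].max(1).tolist())
m=(g<75).astype(np.uint8);n,l,st,ce=cv2.connectedComponentsWithStats(m)
k=1+np.argmax(st[1:,4]);print(st[k])
ys,xs=np.where(l==k)
for y in range(ys.min(),ys.max()+1,3): r=xs[ys==y];print(y+80,r.min()+225,r.max()+225,end='; ')
for Y in (187,169): 
  r=xs[ys==Y-80]; print(Y,plane(c,(r.min()+r.max())/2+225,Y,.018)) if len(r) else 0
Y=ys.max()+80.5
print("mouth",plane(c,252,99,.003), "back edge",plane(c,252,Y,.018),plane(c,252,Y,0))
for Y in(152,161):print("shoulder",plane(c,252,Y,.009))
E
```

```text
53 [141, 141, 141, 141, 123, 72, 57, 59, 60, 62, 63, 64, 64, 65, 65, 65, 65, 62, 59, 82, 124, 141, 142, 142]
[ 14  52  26  59 672]
132 249 254; 135 247 256; 138 248 255; 141 248 255; 144 248 255; 147 248 255; 150 248 253; 153 240 264; 156 239 250; 159 239 251; 162 246 257; 165 246 258; 168 245 258; 171 245 258; 174 245 258; 177 245 258; 180 245 258; 183 245 258; 186 245 258; 189 246 258; 187 [0.45971462 0.42319545 0.018     ]
169 [0.4767662  0.42465175 0.018     ]
mouth [0.53893689 0.42791477 0.003     ] back edge [0.45633572 0.42299814 0.018     ] [0.45143054 0.42282364 0.        ]
shoulder [0.49113913 0.42508639 0.009     ]
shoulder [0.48263362 0.42458973 0.009     ]
```

apply_moves([
  {"translation":[0.006,0.012,-0.12],"rotation":[0,0,0]},
  {"translation":[0.006,0.012,-0.25],"rotation":[0,0,0]},
  {"translation":[0.006,0.012,-0.38],"rotation":[0,0,0]},
  {"translation":[0.006,0.012,-0.48],"rotation":[0,0,0]},
  {"translation":[0.006,0.012,-0.54],"rotation":[0,0,0]},
  {"translation":[0.006,0.012,-0.575],"rotation":[0,0,0]},
  {"translation":[0.006,0.012,-0.592],"rotation":[0,0,0]},
  {"translation":[0.006,0.012,-0.592],"rotation":[0,0,0]},
  {"translation":[0.006,0.012,-0.592],"rotation":[0,0,0]},
  {"translation":[0.006,0.012,-0.592],"rotation":[0,0,0]},
])

```text
t: 1.82
eef_pos: [0.4701, 0.4251, 0.005]
ee_rot: [-3.14, -0.002, 0.061]
force: [-0.2, 0.1, 1.1]
width: 0.0528
gripper_force: 0.0
```

apply_moves([
  {"translation":[0,0,0],"rotation":[0,0,0]},
  {"translation":[0,0,0],"rotation":[0,0,0]},
  {"translation":[0,0,0],"rotation":[0,0,0]},
  {"translation":[0,0,0],"rotation":[0,0,0]},
  {"translation":[0,0,0],"rotation":[0,0,0]},
  {"translation":[0,0,0],"rotation":[0,0,0]},
  {"translation":[0,0,0],"rotation":[0,0,0]},
  {"translation":[0,0,0],"rotation":[0,0,0]},
  {"translation":[0,0,0],"rotation":[0,0,0]},
  {"translation":[0,0,0],"rotation":[0,0,0]},
], jaw=1, newtons=40)

```text
t: 2.65
eef_pos: [0.4697, 0.4238, 0.0036]
ee_rot: [3.141, 0.0, 0.061]
force: [0.1, -1.4, 1.8]
width: 0.0134
gripper_force: 40.0
```

apply_moves([
  {"translation":[0,0,0.04],"rotation":[0,0,0]},
  {"translation":[0,0,0.14],"rotation":[0,0,0]},
  {"translation":[0,0,0.26],"rotation":[0,0,0]},
  {"translation":[0,-0.03,0.38],"rotation":[0,0,0]},
  {"translation":[0,-0.13,0.47],"rotation":[0,0,0]},
  {"translation":[0,-0.26,0.52],"rotation":[0,0,-0.053]},
  {"translation":[0,-0.4,0.54],"rotation":[0,0,-0.053]},
  {"translation":[0,-0.54,0.54],"rotation":[0,0,-0.053]},
  {"translation":[0,-0.68,0.54],"rotation":[0,0,-0.053]},
  {"translation":[0,-0.8,0.54],"rotation":[0,0,-0.053]},
])

```text
t: 3.48
eef_pos: [0.4691, 0.222, 0.1394]
ee_rot: [-3.141, -0.0, 0.033]
force: [0.7, -0.6, -1.3]
width: 0.0138
gripper_force: 40.0
```

apply_moves([
  {"translation":[0,-0.08,0],"rotation":[0,0,0]},
  {"translation":[0,-0.14,0],"rotation":[0,0,0]},
  {"translation":[0,-0.18,0],"rotation":[0,0,0]},
  {"translation":[0,-0.2,0],"rotation":[0,0,0]},
  {"translation":[0,-0.21,0],"rotation":[0,0,0]},
  {"translation":[0,-0.21,0],"rotation":[0,0,0]},
  {"translation":[0,-0.21,0],"rotation":[0,0,0]},
  {"translation":[0,-0.21,0],"rotation":[0,0,0]},
  {"translation":[0,-0.21,0],"rotation":[0,0,0]},
  {"translation":[0,-0.21,0],"rotation":[0,0,0]},
])

```text
t: 4.32
eef_pos: [0.4697, 0.172, 0.1384]
ee_rot: [3.141, 0.0, 0.033]
force: [1.3, -0.2, -1.0]
width: 0.0134
gripper_force: 40.0
```

```bash
python3 - <<'E'
from h import *
s=get_state();print({k:np.round(s[k],4).tolist() for k in('t','eef_pos','ee_rot','width','gripper_force','force')})
c=camera_model("wrist");i=grab_frame("wrist");sd=grab_frame("side");cs=camera_model("side")
cv2.imwrite("pics/w2.png",i);cv2.imwrite("pics/s2.png",sd)
import json;json.dump({k:np.array(v).tolist() for k,v in c.items()},open("w2.json","w"))
A=proj(c,[.588,.175,.145]);B=proj(cs,[.54,.175,.135]);print(A,B,proj(c,[.539,.173,.134]))
x=int(A[0]);f=lambda i,x,y,w,h,k:cv2.resize(i[y:y+h,x:x+w],None,fx=k,fy=k,interpolation=cv2.INTER_CUBIC)
print(max(0,int(B[0])-50),max(0,int(B[1])-50))
cv2.imwrite("pics/c2.png",np.hstack([i[:400],f(sd,int(B[0])-50,int(B[1])-50,70,96,4)]))
E
```

```text
{'t': 4.3167, 'eef_pos': [0.4697, 0.172, 0.1384], 'ee_rot': [3.1414, 0.0001, 0.0335], 'width': 0.0134, 'gripper_force': 39.9709, 'force': [1.2859, -0.2176, -1.0307]}
[256.57107688 -22.79175642] [279.36545058 143.46807621] [257.01808419  99.8522733 ]
229 93
```

View pics/c2.png

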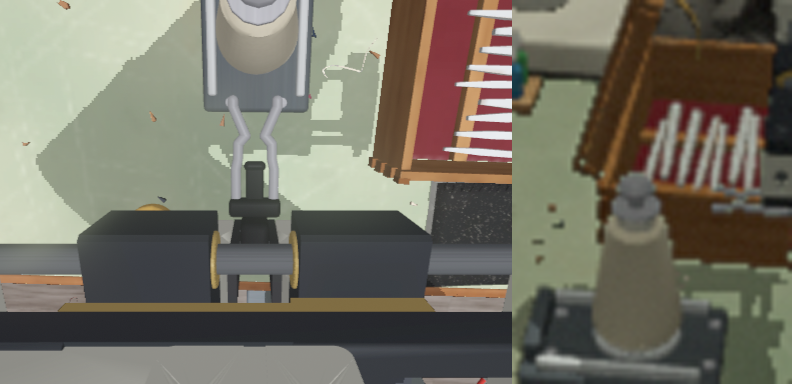

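The wrist view shows the clip's mouth tips at about (231,102) and (280,100). The washer's lower arc is at the top edge near column 257, and the side crop shows the tips level with the neck. I'll now fit the washer and the tips.

```bash
python3 - <<'E'
from h import *
import json
c=json.load(open("w2.json"));i=cv2.imread("pics/w2.png")
hsv=cv2.cvtColor(i,cv2.COLOR_BGR2HSV)
for r in(2,8,14,20,24,28): print(r,[(x,i[r,x].tolist()) for x in range(212,302,6)][::1] if r in(8,) else '')
sat=i[:40,210:305].astype(int);d=sat[:,:,2]-sat[:,:,0]
m=((d<8)&(sat.max(2)>120)).astype(np.uint8)
for r in range(0,36,3):
    x=np.where(m[r])[0]; print(r,(x.min()+210,x.max()+210,len(x)) if len(x) else None)
cv2.imwrite("pics/c3.png",np.hstack([cv2.resize(i[0:40,205:310],None,fx=6,fy=6,interpolation=cv2.INTER_CUBIC)]))
for p in((231,102),(280,100)):print(plane(c,*p,.138))
E
```

```text
2 
8 [(212, [208, 206, 204]), (218, [117, 126, 129]), (224, [165, 181, 187]), (230, [147, 151, 153]), (236, [194, 188, 188]), (242, [198, 192, 192]), (248, [195, 189, 188]), (254, [202, 196, 195]), (260, [198, 192, 191]), (266, [197, 191, 191]), (272, [196, 190, 190]), (278, [195, 189, 189]), (284, [190, 185, 185]), (290, [178, 195, 201]), (296, [120, 127, 129])]
14 
20 
24 
28 
0 (np.int64(210), np.int64(304), 74)
3 (np.int64(210), np.int64(304), 70)
6 (np.int64(210), np.int64(304), 72)
9 (np.int64(210), np.int64(304), 67)
12 (np.int64(210), np.int64(304), 66)
15 (np.int64(210), np.int64(304), 59)
18 (np.int64(210), np.int64(304), 50)
21 (np.int64(210), np.int64(304), 43)
24 (np.int64(210), np.int64(304), 22)
27 (np.int64(210), np.int64(304), 13)
30 (np.int64(210), np.int64(304), 13)
33 (np.int64(210), np.int64(304), 13)
[0.53758332 0.18535258 0.138     ]
[0.53925952 0.16213946 0.138     ]
```

View pics/c3.png

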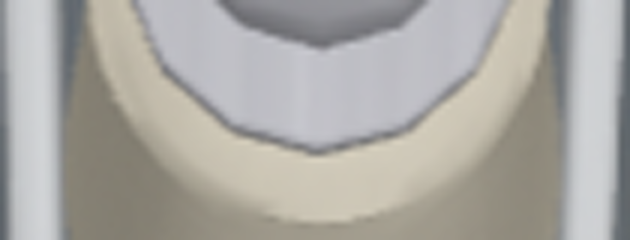

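The crop shows the washer's lower edge vertex at full-image pixel (258,25) and its chord centre near column 258.4. The head's lower edge is at (258.6,7.5).

```bash
python3 - <<'E'
from h import *
import json
c=json.load(open("w2.json"))
print(plane(c,258,24.6,.125),plane(c,258.3,7,.139))
p=plane(c,258.3,10,.128)
for z in(.1335,.138,.142):print(z,plane(c,(231+280)/2,101,z), plane(c,254.5,165,z))
E
```

```text
[0.57431459 0.17367455 0.125     ] [0.57842412 0.17385957 0.139     ]
0.1335 [0.53843898 0.17371711 0.1335    ] [0.50672154 0.17315941 0.1335    ]
0.138 [0.53842203 0.17373769 0.138     ] [0.50757672 0.17319533 0.138     ]
0.142 [0.53840695 0.17375599 0.142     ] [0.50833688 0.17322726 0.142     ]
```

```bash
python3 - <<'E'
from h import *
import json
c=json.load(open("w2.json"));s=camera_model("side")
V=lambda x,y:((x-512)/4+229-.4,y/4+93-.4)
print(tri(ray(c,231,102),ray(s,*V(717,207))),tri(ray(c,280,100),ray(s,*V(735,197))))
for z in(.131,.135,.139):print(z,proj(s,[.538,.185,z]))
print("washer centre top",tri(ray(c,258,24.6),ray(s,*V(637,228))), proj(s,[.59,.174,.1335]),proj(s,[.59,.174,.148]),V(635,172),V(637,200))
E
```

```text
(array([0.53764668, 0.18523585, 0.13978961]), np.float64(0.00012187340530959915)) (array([0.53404892, 0.16118363, 0.13113074]), np.float64(0.01057924386035776))
0.131 [279.64958233 147.14607124]
0.135 [279.69263093 145.84805434]
0.139 [279.73592483 144.54264101]
washer centre top (array([0.5841959 , 0.17362021, 0.10826653]), np.float64(0.012393195207682882)) [259.85090278 142.08872855] [259.80336451 137.36236384] (259.35, 135.6) (259.85, 142.6)
```

apply_moves([
  {"translation":[0.02,0,-0.01],"rotation":[0,0,0]},
  {"translation":[0.06,0,-0.02],"rotation":[0,0,0]},
  {"translation":[0.1,0,-0.02],"rotation":[0,0,0]},
  {"translation":[0.13,0.001,-0.02],"rotation":[0,0,0]},
  {"translation":[0.15,0.001,-0.02],"rotation":[0,0,0]},
  {"translation":[0.17,0.002,-0.02],"rotation":[0,0,0]},
  {"translation":[0.18,0.003,-0.02],"rotation":[0,0,0]},
  {"translation":[0.19,0.003,-0.02],"rotation":[0,0,0]},
  {"translation":[0.2,0.003,-0.02],"rotation":[0,0,0]},
  {"translation":[0.2,0.003,-0.02],"rotation":[0,0,0]},
])

```text
t: 5.25
eef_pos: [0.52, 0.1723, 0.1336]
ee_rot: [-3.142, -0.0, 0.033]
force: [-0.3, -0.2, -0.2]
width: 0.0135
gripper_force: 40.0
```

```bash
python3 - <<'E'
from h import *
import time
s=get_state();print({k:np.round(s[k],4).tolist() for k in('t','eef_pos','ee_rot','force')})
i=grab_frame("wrist");j=grab_frame("side")
f=lambda i,x,y,w,h,k:cv2.resize(i[y:y+h,x:x+w],None,fx=k,fy=k,interpolation=cv2.INTER_CUBIC)
cv2.imwrite("pics/c4.png",np.hstack([f(i,195,30,120,130,4)[:520],f(j,235,110,50,104,5)[:520]]))
E
```

```text
{'t': 5.25, 'eef_pos': [0.52, 0.1723, 0.1336], 'ee_rot': [-3.1415, -0.0002, 0.0328], 'force': [-0.3092, -0.1592, -0.1707]}
```

View pics/c4.png

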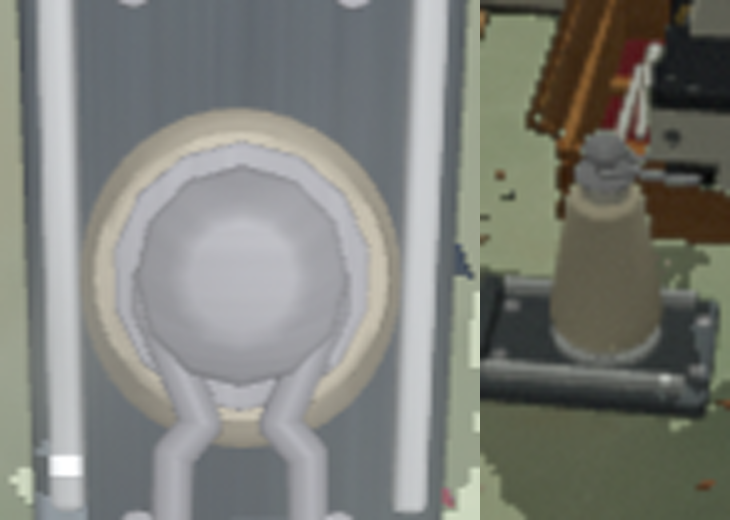

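The wrist crop shows the arms above the washer and under the head, centred on it (clip midline column 241, head column 241). The bulges are about 17 mm short of the neck axis. I'll now push along the axis by feel.

apply_moves([
  {"translation":[0.006,0,0],"rotation":[0,0,0]},
  {"translation":[0.012,0,0],"rotation":[0,0,0]},
  {"translation":[0.018,0.001,0],"rotation":[0,0,0]},
  {"translation":[0.024,0.001,0],"rotation":[0,0,0]},
  {"translation":[0.03,0.001,0],"rotation":[0,0,0]},
  {"translation":[0.035,0.001,0],"rotation":[0,0,0]},
  {"translation":[0.04,0.001,0],"rotation":[0,0,0]},
  {"translation":[0.044,0.001,0],"rotation":[0,0,0]},
  {"translation":[0.048,0.002,0],"rotation":[0,0,0]},
  {"translation":[0.048,0.002,0],"rotation":[0,0,0]},
])

```text
t: 6.18
eef_pos: [0.5315, 0.1726, 0.1334]
ee_rot: [3.141, 0.001, 0.033]
force: [-1.4, 0.7, -0.3]
width: 0.0138
gripper_force: 40.0
```

apply_moves([
  {"translation":[0.001,0,0],"rotation":[0,0,0]},
  {"translation":[0.003,0,0],"rotation":[0,0,0]},
  {"translation":[0.005,0,0],"rotation":[0,0,0]},
  {"translation":[0.007,0,0],"rotation":[0,0,0]},
  {"translation":[0.009,0,0],"rotation":[0,0,0]},
  {"translation":[0.011,0,0],"rotation":[0,0,0]},
  {"translation":[0.012,0,0],"rotation":[0,0,0]},
  {"translation":[0.012,0,0],"rotation":[0,0,0]},
  {"translation":[0.012,0,0],"rotation":[0,0,0]},
  {"translation":[0.012,0,0],"rotation":[0,0,0]},
])

```text
t: 7.02
eef_pos: [0.5346, 0.1727, 0.1336]
ee_rot: [-3.142, 0.0, 0.033]
force: [-1.5, 0.2, -0.5]
width: 0.0134
gripper_force: 40.0
```

apply_moves([
  {"translation":[0.002,0,0],"rotation":[0,0,0]},
  {"translation":[0.004,0,0],"rotation":[0,0,0]},
  {"translation":[0.006,0,0],"rotation":[0,0,0]},
  {"translation":[0.008,0,0],"rotation":[0,0,0]},
  {"translation":[0.01,0,0],"rotation":[0,0,0]},
  {"translation":[0.012,0,0],"rotation":[0,0,0]},
  {"translation":[0.012,0,0],"rotation":[0,0,0]},
  {"translation":[0.012,0,0],"rotation":[0,0,0]},
  {"translation":[0.012,0,0],"rotation":[0,0,0]},
  {"translation":[0.012,0,0],"rotation":[0,0,0]},
])

```text
t: 7.85
eef_pos: [0.5375, 0.1727, 0.1335]
ee_rot: [3.142, 0.0, 0.033]
force: [-4.0, -0.4, -1.8]
width: 0.0133
gripper_force: 40.0
```

apply_moves([
  {"translation":[0.001,0,0],"rotation":[0,0,0]},
  {"translation":[0.002,0,0],"rotation":[0,0,0]},
  {"translation":[0.003,0,0],"rotation":[0,0,0]},
  {"translation":[0.004,0,0],"rotation":[0,0,0]},
  {"translation":[0.005,0,0],"rotation":[0,0,0]},
  {"translation":[0.006,0,0],"rotation":[0,0,0]},
  {"translation":[0.006,0,0],"rotation":[0,0,0]},
  {"translation":[0.006,0,0],"rotation":[0,0,0]},
  {"translation":[0.006,0,0],"rotation":[0,0,0]},
  {"translation":[0.006,0,0],"rotation":[0,0,0]},
])

```text
t: 8.68
eef_pos: [0.5391, 0.1727, 0.1335]
ee_rot: [3.141, 0.0, 0.033]
force: [-4.1, -0.1, -0.6]
width: 0.0135
gripper_force: 40.0
```

apply_moves([
  {"translation":[0.001,0,0],"rotation":[0,0,0]},
  {"translation":[0.002,0,0],"rotation":[0,0,0]},
  {"translation":[0.003,0,0],"rotation":[0,0,0]},
  {"translation":[0.004,0,0],"rotation":[0,0,0]},
  {"translation":[0.005,0,0],"rotation":[0,0,0]},
  {"translation":[0.006,0,0],"rotation":[0,0,0]},
  {"translation":[0.006,0,0],"rotation":[0,0,0]},
  {"translation":[0.006,0,0],"rotation":[0,0,0]},
  {"translation":[0.006,0,0],"rotation":[0,0,0]},
  {"translation":[0.006,0,0],"rotation":[0,0,0]},
])

```text
t: 9.52
eef_pos: [0.5404, 0.1726, 0.1335]
ee_rot: [3.141, 0.001, 0.033]
force: [-5.7, 0.2, -0.4]
width: 0.0136
gripper_force: 40.0
```

apply_moves([
  {"translation":[0.001,0,0],"rotation":[0,0,0]},
  {"translation":[0.002,0,0],"rotation":[0,0,0]},
  {"translation":[0.003,0,0],"rotation":[0,0,0]},
  {"translation":[0.004,0,0],"rotation":[0,0,0]},
  {"translation":[0.005,0,0],"rotation":[0,0,0]},
  {"translation":[0.006,0,0],"rotation":[0,0,0]},
  {"translation":[0.006,0,0],"rotation":[0,0,0]},
  {"translation":[0.006,0,0],"rotation":[0,0,0]},
  {"translation":[0.006,0,0],"rotation":[0,0,0]},
  {"translation":[0.006,0,0],"rotation":[0,0,0]},
])

```text
t: 10.35
eef_pos: [0.5415, 0.1725, 0.1333]
ee_rot: [3.141, 0.001, 0.033]
force: [-6.3, -0.5, -0.9]
width: 0.0137
gripper_force: 40.0
```

apply_moves([
  {"translation":[0.001,0.001,0],"rotation":[0,0,0]},
  {"translation":[0.002,0.001,0],"rotation":[0,0,0]},
  {"translation":[0.003,0.001,0],"rotation":[0,0,0]},
  {"translation":[0.004,0.001,0],"rotation":[0,0,0]},
  {"translation":[0.005,0.001,0],"rotation":[0,0,0]},
  {"translation":[0.006,0.001,0],"rotation":[0,0,0]},
  {"translation":[0.006,0.001,0],"rotation":[0,0,0]},
  {"translation":[0.006,0.001,0],"rotation":[0,0,0]},
  {"translation":[0.006,0.001,0],"rotation":[0,0,0]},
  {"translation":[0.006,0.001,0],"rotation":[0,0,0]},
])

```text
t: 11.18
eef_pos: [0.5427, 0.1726, 0.1331]
ee_rot: [3.141, 0.002, 0.033]
force: [-7.9, 0.2, -1.3]
width: 0.0134
gripper_force: 40.0
```

apply_moves([
  {"translation":[0.001,0,0],"rotation":[0,0,0]},
  {"translation":[0.002,0,0],"rotation":[0,0,0]},
  {"translation":[0.003,0,0],"rotation":[0,0,0]},
  {"translation":[0.004,0,0],"rotation":[0,0,0]},
  {"translation":[0.005,0,0],"rotation":[0,0,0]},
  {"translation":[0.005,0,0],"rotation":[0,0,0]},
  {"translation":[0.005,0,0],"rotation":[0,0,0]},
  {"translation":[0.005,0,0],"rotation":[0,0,0]},
  {"translation":[0.005,0,0],"rotation":[0,0,0]},
  {"translation":[0.005,0,0],"rotation":[0,0,0]},
])

```text
t: 12.02
eef_pos: [0.5437, 0.1726, 0.1331]
ee_rot: [3.141, 0.002, 0.033]
force: [-7.5, 0.6, -0.1]
width: 0.0134
gripper_force: 40.0
```

apply_moves([
  {"translation":[0.001,0,0],"rotation":[0,0,0]},
  {"translation":[0.002,0,0],"rotation":[0,0,0]},
  {"translation":[0.003,0,0],"rotation":[0,0,0]},
  {"translation":[0.004,0,0],"rotation":[0,0,0]},
  {"translation":[0.005,0,0],"rotation":[0,0,0]},
  {"translation":[0.005,0,0],"rotation":[0,0,0]},
  {"translation":[0.005,0,0],"rotation":[0,0,0]},
  {"translation":[0.005,0,0],"rotation":[0,0,0]},
  {"translation":[0.005,0,0],"rotation":[0,0,0]},
  {"translation":[0.005,0,0],"rotation":[0,0,0]},
])

```text
t: 12.85
eef_pos: [0.5467, 0.1732, 0.1339]
ee_rot: [-3.141, -0.001, 0.033]
force: [-0.7, -0.7, -0.9]
width: 0.0137
gripper_force: 40.0
```

```bash
python3 - <<'E'
from h import *
s=get_state();print({k:np.round(s[k],4).tolist() for k in('t','eef_pos','force')})
c=camera_model("wrist");i=grab_frame("wrist");j=grab_frame("side")
f=lambda i,x,y,w,h,k:cv2.resize(i[y:y+h,x:x+w],None,fx=k,fy=k,interpolation=cv2.INTER_CUBIC)
cv2.imwrite("pics/c5.png",np.hstack([f(i,195,50,120,130,4)[:520],f(j,235,110,50,104,5)[:520]]))
for p in([.5916,.1747,.148],[.5916,.1747,.139]):print(proj(c,p)-[195,50])
E
```

```text
{'t': 12.85, 'eef_pos': [0.5467, 0.1732, 0.1339], 'force': [-0.7375, -0.7309, -0.938]}
[ 59.35827114 105.69306087]
[ 59.34447233 102.70584486]
```

View pics/c5.png

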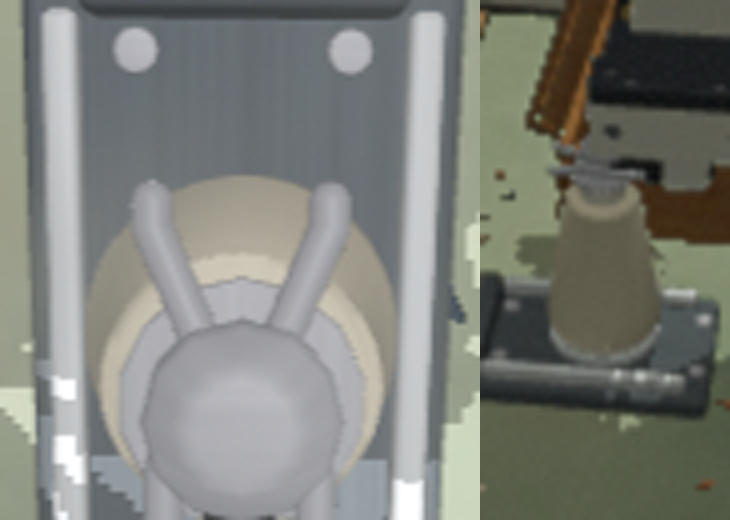

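The neck sits behind the bulges: the head's centre at (243,420) matches the prediction of (237,423), with the tips beyond it. I'll lower slightly, release and retreat upward.

apply_moves([
  {"translation":[0,0,-0.002],"rotation":[0,0,0]},
  {"translation":[0,0,-0.004],"rotation":[0,0,0]},
  {"translation":[0,0,-0.006],"rotation":[0,0,0]},
  {"translation":[0,0,-0.007],"rotation":[0,0,0]},
  {"translation":[0,0,-0.007],"rotation":[0,0,0]},
  {"translation":[0,0,-0.007],"rotation":[0,0,0]},
  {"translation":[0,0,-0.007],"rotation":[0,0,0]},
  {"translation":[0,0,-0.007],"rotation":[0,0,0]},
  {"translation":[0,0,-0.007],"rotation":[0,0,0]},
  {"translation":[0,0,-0.007],"rotation":[0,0,0]},
])

```text
t: 13.78
eef_pos: [0.5462, 0.173, 0.1318]
ee_rot: [3.142, 0.0, 0.033]
force: [-0.8, 0.3, -2.0]
width: 0.0134
gripper_force: 40.0
```

apply_moves([
  {"translation":[0,0,0],"rotation":[0,0,0]},
  {"translation":[0,0,0],"rotation":[0,0,0]},
  {"translation":[0,0,0],"rotation":[0,0,0]},
  {"translation":[0,0,0],"rotation":[0,0,0]},
  {"translation":[0,0,0],"rotation":[0,0,0]},
  {"translation":[0,0,0],"rotation":[0,0,0]},
  {"translation":[0,0,0],"rotation":[0,0,0]},
  {"translation":[0,0,0],"rotation":[0,0,0]},
  {"translation":[0,0,0],"rotation":[0,0,0]},
  {"translation":[0,0,0],"rotation":[0,0,0]},
], jaw=-0.1)

```text
t: 14.62
eef_pos: [0.5462, 0.173, 0.1318]
ee_rot: [-3.142, -0.0, 0.033]
force: [0.2, -0.6, -0.7]
width: 0.0484
gripper_force: 0.0
```

apply_moves([
  {"translation":[0,0,0.02],"rotation":[0,0,0]},
  {"translation":[0,0,0.06],"rotation":[0,0,0]},
  {"translation":[0,0,0.12],"rotation":[0,0,0]},
  {"translation":[0,0,0.2],"rotation":[0,0,0]},
  {"translation":[0,0,0.28],"rotation":[0,0,0]},
  {"translation":[0,0,0.35],"rotation":[0,0,0]},
  {"translation":[0,0,0.4],"rotation":[0,0,0]},
  {"translation":[0,0,0.42],"rotation":[0,0,0]},
  {"translation":[0,0,0.42],"rotation":[0,0,0]},
  {"translation":[0,0,0.42],"rotation":[0,0,0]},
])

```text
t: 15.45
eef_pos: [0.546, 0.173, 0.2368]
ee_rot: [-3.141, -0.0, 0.033]
force: [0.4, 0.2, -0.9]
width: 0.0481
gripper_force: 0.0
```

```bash
python3 - <<'E'
from h import *
s=get_state();print({k:np.round(s[k],4).tolist() for k in('t','eef_pos','force','width')})
i=grab_frame("wrist");j=grab_frame("side")
f=lambda i,x,y,w,h,k:cv2.resize(i[y:y+h,x:x+w],None,fx=k,fy=k,interpolation=cv2.INTER_CUBIC)
cv2.imwrite("pics/c6.png",np.hstack([i,f(j,230,100,70,96,4)]))
E
```

```text
{'t': 15.45, 'eef_pos': [0.546, 0.173, 0.2368], 'force': [0.4448, 0.1932, -0.9025], 'width': 0.0481}
```

View pics/c6.png

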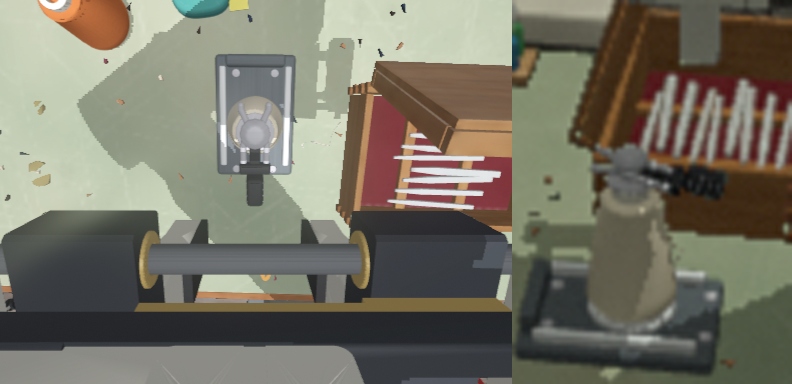

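The clip hangs on the neck at about (255,150) in the wrist view, slightly tilted. The gripper is clear of it and the bystanders look untouched.

```bash
python3 -c "
from station import *
print(job_done())"
```

```text
the job is handed in; nothing more can be done
None
```

The clip snapped onto the spindle neck (highest push reading about 8 N), was released and left hanging there slightly tilted, and the job is handed in at about 15.5 s; no verdict was returned.

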